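# Fit the drive stem of the awning winder and hold it home

### The job

Lay the flat bar with the round hole across the winder's two saddle posts so that it rests flat in both saddles, and let go of it. Then take the splined drive stem by its square head out of the wooden spool, pass it down through the bar's hole, turn it until its splines mesh with the cross-shaped socket, and push it fully home against the spring, until its toothed collar sits on the bar. Finish while still gripping the head and pressing the stem home - do not let go - and leave the tools and other things lying around where they are.

Things in the scene. Friction and masses are not known exactly. Their poses are not given: they have to be found in the camera images.
- winder: Awning winder, screwed to the bench: grey base plate 100 (x) x 250 (y) x 8 mm, in its middle an aluminium socket block 80 x 80 mm, top 55 mm above the bench, and a grey saddle post at each end along y. Origin: centre of its underside, on the bench; z up. The seated bar lies along the winder's y, either way round, centred over the origin.
- saddle_a (a point): Centre of the flat seat on the winder's post at +y, 75 mm above the bench, 100.5 mm from the winder's axis. Seat 34 mm long (y), between side cheeks 61 mm apart (x) and an end stop at the outer end (the two posts' stops are 217 mm apart); cheeks and stops rise 8 mm above the seat.
- saddle_b (a point): The same on the post at -y.
- socket (a point): Centre of the mouth of the winder's socket, in the top face of its block, 55 mm above the bench. The socket is an upright plus-shaped hole: two slots 29 x 11 mm crossing at right angles, along the winder's x and y axes. A spring-loaded pad fills it from 20 mm below the mouth.
- plunger_pad (a joint): How far the spring pad in the socket is pushed down, m: 0 at rest (20 mm below the mouth), 0.010 when the stem is home (its collar then meets the bar), stop at 0.014. About 4 N to start, 10 N at 0.010; springs back.
- bar: The bar: aluminium, flat, 210 mm long (its y), 56 mm wide (x), 12 mm thick (z), a round 40 mm hole through its centre; about 0.25 kg. Starts flat on the bench, left or right of the winder, the stem on the other side. Origin: centre of its underside. Can be gripped across its width at the middle.
- stem: Steel drive stem, about 0.18 kg, 120 mm tall, starts upright, foot on the bench, in the spool's bore. Origin: centre of its foot; z up. Plus-shaped splines 26 mm across, 8 mm thick, along its x and y, from 0 to 62 mm (lowest 9 mm stepped down to 21 x 5 mm); toothed collar 61 mm across from 62 to 74 mm. Fits the socket in any quarter turn; home, its foot is 30 mm below the mouth.
- stem_head (a point): Middle of the stem's square head, 97 mm above its foot. The head is 24 x 24 mm, from 74 to 120 mm above the foot, its flats square to the stem's x and y.
- spool: Wooden spool, bare birch, standing upright, loose: 68 mm across, 50 mm high, with a 36 mm bore right through. Origin: centre of its underside. It holds the drive stem at the start.
- screwdriver: Bystander: red-handled screwdriver lying on the robot's side of the winder. Origin: on its underside.
- torch: Bystander: aluminium torch, 120 mm long, 31 mm thick, lying on the bench beyond the winder, to the right. Origin: underside, mid-length.
- old_gear: Bystander: a worn toothed wheel, 63 mm across, 22 mm high, lying beyond the winder to the left. Origin: centre of its underside.
- grease_can: Bystander: small white can, 60 mm across, 50 mm high, on the robot's side of the winder. Origin: centre of its underside.
Not all that is in view belongs to the job. Of the things shaped like the bar, the aluminium one is meant.

How it is judged:
By the outcome, as a careful person would: the job done as asked, in the order asked, and still so for the second after the job is handed in, while the arm keeps its last pose, push and grip.
It also fails if it takes over 72 s, if anything falls off the work surface, if the arm or the gripper's body presses on something with over 40 N, if the wrist force passes 120 N, or if a joint passes its speed limit or range.

### The arm

A 6-joint arm with a two-finger parallel gripper is mounted at the origin on the work surface. World frame = base frame: x ahead of the robot, y to its left, z up, the work surface at z = 0. Lengths are in m, angles in rad, forces in N, time in s.
With the tool pointing down it reaches from about 0.275 to 0.825 m from the base axis. Payload 4.9 kg.
Tool frame: the origin (TCP) lies midway between the tips of the shut fingers; the grasp point (between the pads) lies 19 mm behind it (manip.grip_point_offset is the distance from the TCP to the grasp point, in m); z points along the fingers, y is the line along which they close (so a half turn about z gives the same grasp; the last joint's range is limited). The gripper opens to 85 mm and grips with 20 to 120 N. Pads are 22 mm wide; open, the fingers measure 114 mm over their backs; the gripper's body (76 mm by 85 mm) begins 54 mm behind the grasp point. The pads swing forward as they close: fully open they stand 13 mm farther back than shut.
Start: joints at [1.001, 0.326, -0.193, 1.052, 0, 1.437], TCP at [0.232, 0.499, 0.231] pointing down, gripper open.
Joint ranges: [-2.65, 2.65], [-0.97, 1.79], [-1.3, 1.35], [-1.93, 2.1], [-1.47, 1.37], [-3.14, 3.14]. Speed limits (rad/s): [2.57, 2.57, 3.14, 3.14, 3.14, 3.14].

### API

Orientations are given as a rotation vector (axis times angle).
In Python, from bench import telemetry, vision, finish_job, manip gives the robot as it stands. The module is installed in compiled form; this text tells all that it offers.
- The arm moves only by the tool arm_command, never from a script. Its argument "motion" is text: rows parted by semicolons, each of 5 numbers parted by spaces: the opening, from 0 (shut) to 1 (fully open), then the shift along the world's x, y, z normalised to -1 to 1, where 1 is 0.1 m, then the turn about the world's z normalised to -1 to 1, where 1 is 90 degrees. In form: hand tx ty tz turn; .... A call has 1 to 12 rows; each row is the pose to reach, as a shift and turn from the pose commanded when the call began; what a row does not reach only later rows make up. A row lasts 1/12 s, in which the tool goes at most 41.7 mm and 7.16 degrees, less where a joint would pass 70% of its speed; a pose out of reach is approached as far as the arm can. A call with a number of a shift or a turn outside -1 to 1 is refused whole. A call with a gripper value outside its range is refused whole. The fingers move at their own pace and stop on an object; the grip force is fixed at half the most. Time passes only in rows, so rows that repeat a pose let the fingers close. It gives the time, the measured TCP pose, the force, the opening and the grip force at its end, in the units of the state.
- telemetry.get_obs(): the state, without advancing time (a new reading comes with each control period).
- vision.snapshot(name): name is "scene" or "top" or "wrist"; returns a dict with "frame" (400x640x3 uint8, blue, green, red), "K" (3x3 intrinsics, pixels), "view" (4x4, takes a point from world to camera coordinates). Camera axes: x right, y up, looking along -z (the intrinsics and any distortion apply to the point x, -y, -z); pixel columns grow to the right and rows downward; lengths in m; the calibration is good to about 2 mm. A picture is of the moment at which its call begins. There is no depth.
- finish_job(): hands the job in; it is judged then, once.
The state is a dict: "time": time; "joints": joint angles; "qvel": joint speeds; "effort": joint torques, N m; "tool_pos": TCP position; "eef_rot": TCP orientation; "ft_force": force on the tool from outside, world axes, zero at the start; "ft_torque": the same for the moment, N m; "gripper_width": finger opening in m; "finger_force": force on a finger pad.
Only numpy, scipy, OpenCV 4.12 (cv2) and the standard library are available. Lean on these libraries where they do the work, as an engineer would, in place of code of your own. Each camera call takes 0.05 s, during which the arm holds its last target. There are 200 camera calls.

## Working session

There is one attempt and no reset: what is moved stays moved. The work goes in short steps, Python scripts to look and compute and a tool call to move; the robot and the scene stay as the last step left them, time stands still between calls to the robot, and variables do not carry over. Pictures are saved under pics/ and viewed, at most 10 in all, crops included, and the job is handed in when it is done.

Besides the shell and the picture viewer there is one more tool, called after "Request:" by a JSON object that holds its "name" and its "arguments", one argument or row to a line. arm_command: Moves the arm, as the interface text tells. Scaled input: -1 to 1 covers 0.1 m each way for a shift and 90 degrees each way for a turn. Its arguments: {"type":"object","properties":{"motion":{"type":"string"}},"required":["motion"]}

```bash
mkdir -p pics
cat > h.py <<'E'
import numpy as np, cv2
from bench import telemetry, vision, finish_job, manip
def snap(n,f=None):
    s=vision.snapshot(n); 
    if f: cv2.imwrite('pics/'+f,s['frame'])
    np.savez('last_%s.npz'%n,**{k:s[k] for k in('frame','K','view')})
    return s
def load(n): return dict(np.load('last_%s.npz'%n))
def ray(s,u,v,z):
    K,V=np.array(s['K']),np.array(s['view']); R,t=V[:3,:3],V[:3,3]
    c=-R.T@t; d=np.linalg.inv(K)@[u,v,1]; d=R.T@(d*[1,-1,-1])
    return c+d*(z-c[2])/d[2]
def proj(s,p):
    K,V=np.array(s['K']),np.array(s['view']); q=V[:3,:3]@p+V[:3,3]; q=K@(q*[1,-1,-1]); return q[:2]/q[2]
E
python3 - <<'E'
from h import *
a=snap('top','top1.png');b=snap('scene','scene1.png')
print(a['K'],a['view'],telemetry.get_obs())
E
```

```text
[[386.20300049   0.         318.80813439]
 [  0.         386.20300049 195.96601566]
 [  0.           0.           1.        ]] [[ 0.01135307 -0.99976025 -0.01872305  0.14022751]
 [ 0.98739258  0.00825226  0.1580753  -0.50926821]
 [-0.1578829  -0.02028164  0.98724954 -1.24093765]
 [ 0.          0.          0.          1.        ]] {'time': 0.1, 'joints': array([ 1.00080735e+00,  3.26856369e-01, -1.93435788e-01,  1.05203438e+00,
        2.27654870e-05,  1.43657167e+00]), 'qvel': array([ 0.00074208, -0.00112873,  0.00390655,  0.00051891,  0.00090087,
       -0.00131347]), 'effort': array([ 1.07319138e-03, -4.44238400e+01,  2.63038516e+01,  7.89237296e-03,
       -9.69453527e-05, -2.46134351e-05]), 'tool_pos': array([0.23187658, 0.49817285, 0.23060571]), 'eef_rot': array([-6.78975168e-01, -3.06678044e+00,  2.24346097e-03]), 'ft_force': array([ 0.22474244, -0.24839054,  0.9449459 ]), 'ft_torque': array([-0.02702436, -0.03454521,  0.03674714]), 'finger_force': 0.0, 'gripper_width': 0.08526089625284256}
```

View pics/top1.png

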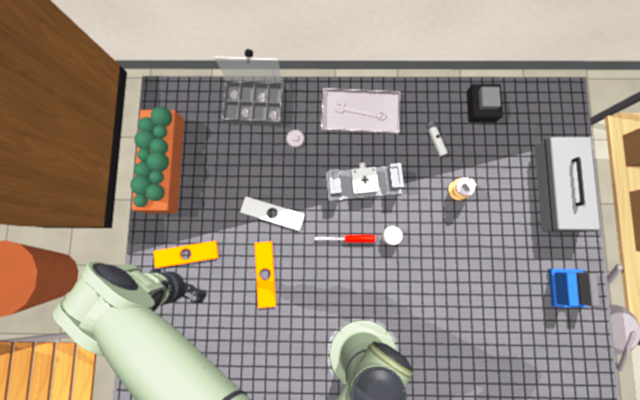

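View pics/scene1.png

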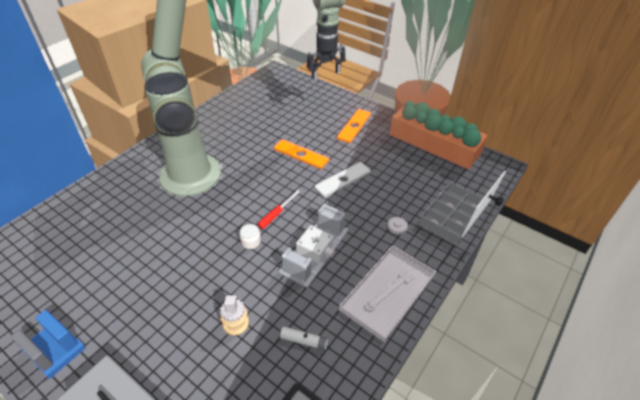

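The top view shows three bar-shaped things: orange at (185,254), orange at (265,274) and bare aluminium at (272,213). The aluminium one fits. The winder is at (365,180), and the spool with the stem is at (461,188). I'll confirm this in a crop.

Run:
```python
from h import *
s=load('top');f=s['frame'];x0,y0=235,145
c=cv2.resize(f[y0:y0+110,x0:x0+250],None,fx=3.2,fy=3.2,interpolation=cv2.INTER_CUBIC)
cv2.imwrite('pics/crop1.png',c)
# bar mask
hsv=cv2.cvtColor(f,cv2.COLOR_BGR2HSV)
m=((hsv[...,2]>150)&(hsv[...,1]<50)).astype(np.uint8)*255
m=cv2.morphologyEx(m,cv2.MORPH_CLOSE,np.ones((3,3)))
for k in cv2.findContours(m,cv2.RETR_EXTERNAL,cv2.CHAIN_APPROX_SIMPLE)[0]:
    r=cv2.minAreaRect(k)
    if cv2.contourArea(k)>150 and 230<r[0][0]<500 and 120<r[0][1]<250:
        b=cv2.boxPoints(r); P=np.array([ray(s,u,v,.012) for u,v in b])
        print(r,b.round(1).tolist(),P[:,:2].round(3).tolist(),P.mean(0).round(4))
for n,u,v,z in [('hole',272,213,.012),('socket',365,180,.055),('head',463,186,.12)]: print(n,ray(s,u,v,z).round(4))
```

```text
((415.1083984375, 225.16336059570312), (351.5308837890625, 190.22450256347656), 20.519319534301758) [[217.1999969482422, 252.60000610351562], [283.79998779296875, 74.5], [613.0999755859375, 197.6999969482422], [546.4000244140625, 375.8999938964844]] [[0.318, 0.483], [0.953, 0.276], [0.515, -0.84], [-0.052, -0.573]] [ 0.4336 -0.1634  0.012 ]
((294.5, 137.5), (17.0, 17.0), 0.0) [[286.0, 146.0], [286.0, 129.0], [303.0, 129.0], [303.0, 146.0]] [[0.688, 0.262], [0.749, 0.263], [0.749, 0.204], [0.688, 0.203]] [0.7186 0.233  0.012 ]
((437.4536437988281, 140.52061462402344), (29.952713012695312, 8.731977462768555), 66.03751373291016) [[427.3999938964844, 128.60000610351562], [435.3999938964844, 125.0999984741211], [447.5, 152.39999389648438], [439.5, 156.0]] [[0.753, -0.229], [0.766, -0.257], [0.668, -0.295], [0.655, -0.268]] [ 0.7106 -0.2623  0.012 ]
((319.49993896484375, 233.99996948242188), (638.9998779296875, 329.99993896484375), 0.0) [[0.0, 399.0], [0.0, 69.0], [639.0, 69.0], [639.0, 399.0]] [[-0.15, 1.153], [0.972, 1.315], [0.976, -0.979], [-0.115, -0.851]] [0.4208 0.1592 0.012 ]
hole [0.4529 0.3036 0.012 ]
socket [ 0.5604 -0.0069  0.055 ]
head [ 0.5305 -0.3041  0.12  ]
```

View pics/crop1.png

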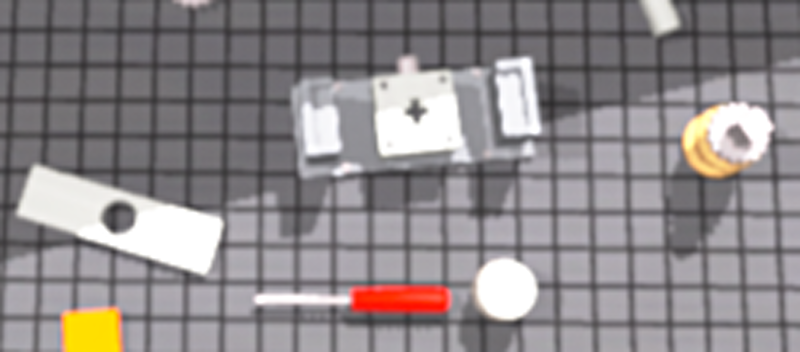

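The crop shows the aluminium bar (hole at crop (119,217)), the winder with the plus socket at (416,111), and the birch spool with the stem's collar and head at (738,135). The bar's identity is confirmed.

Run:
```python
from h import *
s=load('top')
g=lambda u,v,z: ray(s,235+(u+.5)/3.2-.5,145+(v+.5)/3.2-.5,z)
B=np.array([g(*p,.012) for p in [(36,164),(224,217),(208,276),(16,214)]])[:,:2]
print('bar',B.round(3).tolist(),B.mean(0),[np.linalg.norm(B[i]-B[i-1]).round(3) for i in range(4)])
d=(B[0]+B[3]-B[1]-B[2]);print('axis deg',np.degrees(np.arctan2(d[1],d[0])),'hole',g(119,217,.006))
print('socket',g(416,111,.055))
a,b=g(322,125,.075),g(517,97,.075);d=(a-b)[:2];print('saddles',a,b,np.linalg.norm(d),np.degrees(np.arctan2(d[1],d[0])),(a+b)/2)
W=np.array([g(*p,.055) for p in [(377,76),(452,70),(461,152),(378,156)]])[:,:2];print('block',W.round(3).tolist(),W.mean(0))
print('head',g(738,135,.12),'collar',g(741,132,.074))
o=telemetry.get_obs();from scipy.spatial.transform import Rotation as R
print(R.from_rotvec(o['eef_rot']).as_matrix().round(3))
print(manip.grip_point_offset)
```

```text
bar [[0.511, 0.395], [0.456, 0.193], [0.393, 0.209], [0.457, 0.414]] [0.45421624 0.30253426] [np.float64(0.057), np.float64(0.209), np.float64(0.064), np.float64(0.215)]
axis deg 73.74615392941584 hole [0.45543437 0.30503973 0.006     ]
socket [ 0.56260633 -0.00581923  0.055     ]
saddles [0.54329047 0.09150264 0.075     ] [ 0.57377384 -0.10630613  0.075     ] 0.20014380654288308 98.76066480617126 [ 0.55853216 -0.00740175  0.075     ]
block [[0.599, 0.034], [0.606, -0.043], [0.52, -0.052], [0.515, 0.033]] [ 0.56020911 -0.00680562]
head [ 0.52785336 -0.31102838  0.12      ] collar [ 0.53956838 -0.33083722  0.074     ]
[[-0.907  0.422 -0.001]
 [ 0.422  0.907 -0.001]
 [ 0.    -0.002 -1.   ]]
0.0187
```

Request:
{"name": "arm_command", "arguments": {
  "motion": "1 0.3 -0.3 0 -0.08; 1 0.6 -0.6 0 -0.16; 1 1 -1 0 -0.24; 1 1 -1 0 -0.32; 1 1 -1 0 -0.4; 1 1 -1 0 -0.48; 1 1 -1 0 -0.56; 1 1 -1 0 -0.64; 1 1 -1 0 -0.72; 1 1 -1 0 -0.8; 1 1 -1 0 -0.88; 1 1 -1 0 -0.9"
}}

```text
time: 1.1
tool_pos: [0.3319, 0.3984, 0.2308]
eef_rot: [2.513, 1.885, -0.002]
ft_force: [-0.1, -0.7, 0.4]
gripper_width: 0.0855
finger_force: 0.0
```

Request:
{"name": "arm_command", "arguments": {
  "motion": "1 0.3 -0.3 0 0; 1 0.6 -0.6 0 0; 1 0.9 -0.95 0 0; 1 1 -0.95 0 0; 1 1 -0.95 0 0"
}}

```text
time: 1.52
tool_pos: [0.4349, 0.3018, 0.231]
eef_rot: [2.513, 1.885, 0.001]
ft_force: [0.2, 0.5, 0.4]
gripper_width: 0.0852
finger_force: 0.0
```

Run:
```python
from h import *
s=snap('wrist','w1.png');o=telemetry.get_obs();print(o['time'],o['tool_pos'],o['eef_rot'],o['joints'])
V=s['view'];print('cam',-V[:3,:3].T@V[:3,3])
print(proj(s,np.array([.455,.304,.012])))
```

```text
1.5667 [0.43308992 0.30284882 0.23085737] [-2.51088296e+00 -1.88713631e+00  7.44512219e-04] [ 4.70219070e-01  2.87151832e-01 -2.48744215e-01  1.03547169e+00
  5.11466064e-04  2.32278498e+00]
cam [0.45792585 0.38142066 0.37419253]
[336.82520363 160.46294548]
```

View pics/w1.png

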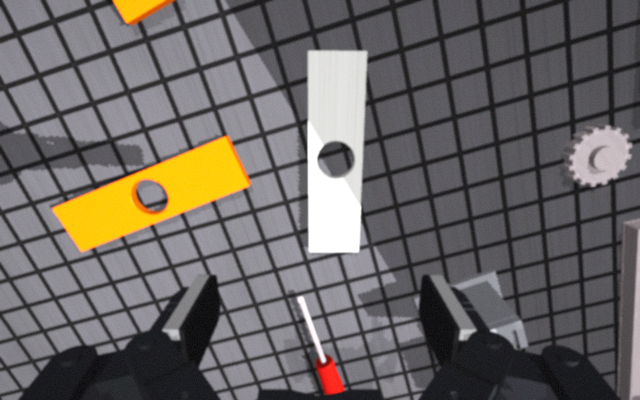

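The wrist view shows the aluminium bar, with corners at about (307,50), (367,50), (360,252) and (309,252) and its hole at (336,159). It stands almost aligned with the gripper.

Run:
```python
from h import *
s=load('wrist');f=s['frame'];hsv=cv2.cvtColor(f,cv2.COLOR_BGR2HSV)
m=((hsv[...,2]>165)&(hsv[...,1]<40)).astype(np.uint8)*255
m[:, :280]=0;m[:,400:]=0;m[275:]=0
k=max(cv2.findContours(m,cv2.RETR_EXTERNAL,cv2.CHAIN_APPROX_NONE)[0],key=cv2.contourArea)
P=np.array([ray(s,*p[0],.012)[:2] for p in k])
(c,wh,a)=cv2.minAreaRect((P*1000).astype(np.float32));print(c,wh,a)
h=[q for q in cv2.findContours(m,cv2.RETR_CCOMP,cv2.CHAIN_APPROX_NONE)[0] if 300<cv2.contourArea(q)<3000]
for q in h:
    Q=np.array([ray(s,*p[0],.012)[:2] for p in q]);print('hole',cv2.minEnclosingCircle((Q*1000).astype(np.float32)))
b=cv2.boxPoints((c,wh,a));print(b)
```

```text
(454.20599365234375, 303.4410400390625) (212.80178833007812, 60.918270111083984) 73.09131622314453
hole ((454.34234619140625, 305.8105163574219), 20.37120819091797)
[[394.11722 210.49886]
 [452.40195 192.78096]
 [514.2948  396.38324]
 [456.01004 414.10114]]
```

Request:
{"name": "arm_command", "arguments": {
  "motion": "1 0.3 -0.35 0 0.07; 1 0.6 -0.7 0 0.14; 1 1 -1 0 0.21; 1 1 -1 0 0.28"
}}

```text
time: 1.9
tool_pos: [0.5341, 0.2022, 0.2311]
eef_rot: [2.029, 2.397, 0.0]
ft_force: [0.6, 0.4, 1.0]
gripper_width: 0.0861
finger_force: 0.0
```

Request:
{"name": "arm_command", "arguments": {
  "motion": "1 0 -0.35 0 0; 1 0 -0.7 0 0; 1 0 -1 0 0"
}}

```text
time: 2.15
tool_pos: [0.5312, 0.1036, 0.2308]
eef_rot: [-2.032, -2.394, 0.001]
ft_force: [0.3, -0.1, -0.1]
gripper_width: 0.0854
finger_force: 0.0
```

Request:
{"name": "arm_command", "arguments": {
  "motion": "1 0 -0.35 0 0; 1 0 -0.7 0 0; 1 0.1 -1 0 0; 1 0.1 -1 0 0; 1 0.1 -1 0 0"
}}

```text
time: 2.57
tool_pos: [0.5419, 0.0039, 0.231]
eef_rot: [-2.036, -2.391, -0.0]
ft_force: [-0.7, -0.3, -0.3]
gripper_width: 0.0856
finger_force: 0.0
```

Run:
```python
from h import *
s=snap('wrist','w2.png');o=telemetry.get_obs();print(o['time'],o['tool_pos'],o['eef_rot'],o['joints'])
print(proj(s,np.array([.561,-.0065,.055])))
```

```text
2.6167 [0.54162796 0.00481662 0.23099755] [-2.03386980e+00 -2.39242849e+00 -2.31916398e-04] [-1.27935255e-01  3.11760933e-01 -2.13912406e-01  1.04627873e+00
  9.27861509e-04  1.28120064e+00]
[337.60029686 191.92429095]
```

View pics/w2.png

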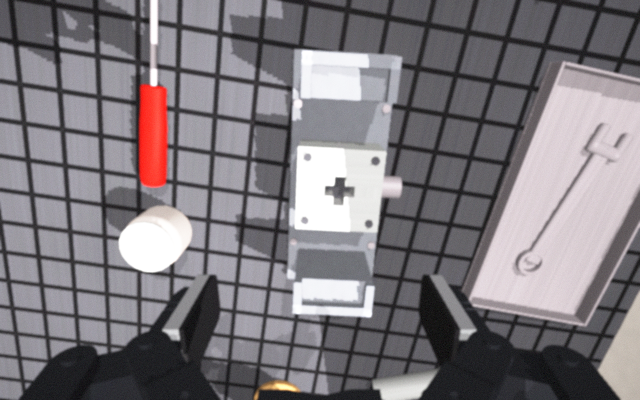

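The wrist view shows the winder: plus socket at (340,190), block top with corners about (297,143), (386,147), (381,233) and (293,231), and saddles at (348,82) and (333,292). The wheel stands beyond the winder, the can at (157,238) and the screwdriver at (153,130).

Run:
```python
from h import *
s=load('wrist');f=s['frame'];g=cv2.cvtColor(f,cv2.COLOR_BGR2GRAY)
hsv=cv2.cvtColor(f,cv2.COLOR_BGR2HSV)
m=((g>175)).astype(np.uint8)*255
m[:138]=0;m[238:]=0;m[:,:270]=0;m[:,384:]=0
ks=cv2.findContours(m,cv2.RETR_CCOMP,cv2.CHAIN_APPROX_NONE)[0]
for k in ks:
    a=cv2.contourArea(k)
    if a<100: continue
    P=np.array([ray(s,*p[0],.055)[:2] for p in k])*1000
    M=cv2.moments(P.astype(np.float32).reshape(-1,1,2))
    print(a,cv2.boundingRect(k),cv2.minAreaRect(P.astype(np.float32)),M['m10']/M['m00'],M['m01']/M['m00'])
# screws: dark blobs
d=(g<140).astype(np.uint8)
n,l,st,ce=cv2.connectedComponentsWithStats(d[145:230,297:382])
for i in range(1,n):
    if st[i,4]>8: print('dark',st[i],ce[i]+[297,145],ray(s,*(ce[i]+[297,145]),.055).round(4))
for u,v,z in [(303,52,.083),(401,57,.083),(293,315,.083),(372,315,.083)]: print(ray(s,u,v,z).round(4))
```

```text
7259.0 (289, 145, 95, 93) ((560.396728515625, -6.594303131103516), (87.29618835449219, 87.4032974243164), 3.3989524841308594) 560.9744849959409 -6.174657886145537
480.0 (324, 176, 32, 29) ((562.6892700195312, -4.807939529418945), (24.911121368408203, 25.579761505126953), 52.33673858642578) 562.2742950266776 -4.68517964402992
dark [75 12  7  8 42] [375.         160.66666667] [0.5896 0.0284 0.055 ]
dark [ 29  33  28  24 306] [339.86928105 188.7254902 ] [ 0.5626 -0.0031  0.055 ]
dark [81 55  4 30 67] [380.14925373 218.29850746] [ 0.6064 -0.0262  0.055 ]
dark [69 76  6  6 32] [368.5 223.5] [ 0.5964 -0.0333  0.055 ]
[0.5126 0.1068 0.083 ]
[0.587  0.1152 0.083 ]
[ 0.5372 -0.129   0.083 ]
[ 0.6134 -0.1167  0.083 ]
```

Run:
```python
from h import *
s=load('wrist');f=s['frame'];g=cv2.cvtColor(f,cv2.COLOR_BGR2GRAY)
S=[]
for u,v in [(307,157),(375,161),(368,224),(305,220)]:
    w=255-g[v-7:v+8,u-7:u+8].astype(float); w=np.clip(w-w.min()-.4*np.ptp(w),0,None)
    if u==368: w[:, :3]=0
    Y,X=np.mgrid[-7:8,-7:8]; p=(u+(w*X).sum()/w.sum(),v+(w*Y).sum()/w.sum()); S.append(ray(s,*p,.055)[:2]); print(np.round(p,1),S[-1].round(4))
S=np.array(S);print('c',S.mean(0))
for a,b in[(0,3),(1,2),(1,0),(2,3)]:
    d=S[a]-S[b];print(np.degrees(np.arctan2(d[1],d[0])).round(1),np.linalg.norm(d).round(4))
```

```text
[307.1 156.7] [0.5275 0.0221]
[375.  160.6] [0.5897 0.0285]
[368.4 223.5] [ 0.5962 -0.0333]
[304.2 219.8] [ 0.534  -0.0395]
c [ 0.56185249 -0.00552776]
96.0 0.062
96.1 0.0622
5.9 0.0625
5.6 0.0626
```

Request:
{"name": "arm_command", "arguments": {
  "motion": "1 -0.3 0.35 0 -0.07; 1 -0.6 0.7 0 -0.14; 1 -0.87 1 0 -0.21; 1 -0.87 1 0 -0.29"
}}

```text
time: 2.95
tool_pos: [0.4493, 0.1088, 0.2308]
eef_rot: [-2.517, -1.872, 0.004]
ft_force: [-0.8, -0.2, -0.7]
gripper_width: 0.0854
finger_force: 0.0
```

Request:
{"name": "arm_command", "arguments": {
  "motion": "1 0 0.35 0 0; 1 0 0.7 0 0; 1 0 1 0 0"
}}

```text
time: 3.2
tool_pos: [0.4533, 0.2073, 0.2316]
eef_rot: [-2.519, -1.876, -0.001]
ft_force: [0.6, 0.2, -0.1]
gripper_width: 0.0849
finger_force: 0.0
```

Request:
{"name": "arm_command", "arguments": {
  "motion": "1 0 0.35 -0.3 0; 1 0 0.7 -0.6 0; 1 0 1 -1 0; 1 0 1 -1 0; 1 0 1 -1 0; 1 0 1 -1 0"
}}

```text
time: 3.7
tool_pos: [0.4529, 0.305, 0.1305]
eef_rot: [-2.518, -1.877, 0.004]
ft_force: [-0.0, -0.2, 0.1]
gripper_width: 0.0855
finger_force: 0.0
```

Run:
```python
from h import *
o=telemetry.get_obs();print(o['time'],o['tool_pos'],o['eef_rot'],o['joints'])
x,y=o['eef_rot'][:2];print('yaw',2*np.degrees(np.arctan2(y,x))%180-90)
```

```text
3.7 [0.45287478 0.30501036 0.13053165] [-2.51834204 -1.87726221  0.00439834] [ 4.57494890e-01  4.09363011e-01 -3.46167531e-01  8.18118788e-01
  2.61865969e-05  2.31794033e+00]
yaw -16.595673727777864
```

Request:
{"name": "arm_command", "arguments": {
  "motion": "1 0.01 0 -0.3 0; 1 0.01 0 -0.6 0; 1 0.01 0 -0.8 0; 1 0.01 0 -1 0; 1 0.01 0 -1 0"
}}

```text
time: 4.12
tool_pos: [0.4543, 0.3024, 0.0296]
eef_rot: [-2.523, -1.871, 0.006]
ft_force: [-0.5, -0.4, -0.0]
gripper_width: 0.0853
finger_force: 0.0
```

Request:
{"name": "arm_command", "arguments": {
  "motion": "1 0 0 -0.1 0; 1 0 0 -0.2 0; 1 0 0 -0.33 0; 1 0 0 -0.33 0; 0.4 0 0 -0.33 0; 0.4 0 0 -0.33 0; 0.4 0 0 -0.33 0; 0.4 0 0 -0.33 0; 0.4 0 0 -0.33 0; 0.4 0 0 -0.33 0; 0.4 0 0 -0.33 0; 0.4 0 0 -0.33 0"
}}

```text
time: 5.12
tool_pos: [0.4566, 0.3041, -0.0003]
eef_rot: [-2.522, -1.872, -0.003]
ft_force: [-1.8, -0.8, 5.5]
gripper_width: 0.0542
finger_force: 63.5
```

Request:
{"name": "arm_command", "arguments": {
  "motion": "0.3 0 0 0.1 0; 0.3 0 0 0.2 0; 0.3 0 0 0.4 0; 0.3 0 0 0.6 0; 0.3 0 0 0.8 0; 0.3 0 0 1 0; 0.3 0 0 1 0; 0.3 0 0 1 0"
}}

```text
time: 5.78
tool_pos: [0.4574, 0.3042, 0.1]
eef_rot: [2.522, 1.872, 0.006]
ft_force: [0.2, 0.0, -2.7]
gripper_width: 0.054
finger_force: 64.6
```

Request:
{"name": "arm_command", "arguments": {
  "motion": "0.3 0 -0.2 0.1 0.02; 0.3 0.1 -0.4 0.2 0.04; 0.3 0.2 -0.6 0.3 0.08; 0.3 0.3 -0.8 0.4 0.1; 0.3 0.4 -1 0.4 0.13; 0.3 0.4 -1 0.4 0.13"
}}

```text
time: 6.28
tool_pos: [0.4978, 0.2004, 0.1378]
eef_rot: [2.32, 2.115, -0.001]
ft_force: [0.7, 1.0, -2.8]
gripper_width: 0.0542
finger_force: 64.5
```

Request:
{"name": "arm_command", "arguments": {
  "motion": "0.3 0.1 -0.2 0 0.02; 0.3 0.2 -0.4 0 0.04; 0.3 0.3 -0.6 0 0.08; 0.3 0.4 -0.8 0 0.1; 0.3 0.5 -1 0 0.12; 0.3 0.6 -1 0 0.12; 0.3 0.6 -1 0 0.12"
}}

```text
time: 6.87
tool_pos: [0.5571, 0.1026, 0.137]
eef_rot: [-2.112, -2.325, 0.0]
ft_force: [0.1, 0.7, -1.8]
gripper_width: 0.0538
finger_force: 64.6
```

Run:
```python
from h import *
s=snap('wrist','w3.png');o=telemetry.get_obs();print(o['time'],o['tool_pos'],o['eef_rot'],o['gripper_width'],o['ft_force'])
x,y=o['eef_rot'][:2];print('yaw',2*np.degrees(np.arctan2(y,x))%180-90)
```

```text
6.9167 [0.55587719 0.10336614 0.13694864] [-2.10947444e+00 -2.32592858e+00  1.53945977e-03] 0.05397165928815377 [-0.1662052   0.41370852 -2.37518247]
yaw 5.587802220697313
```

View pics/w3.png

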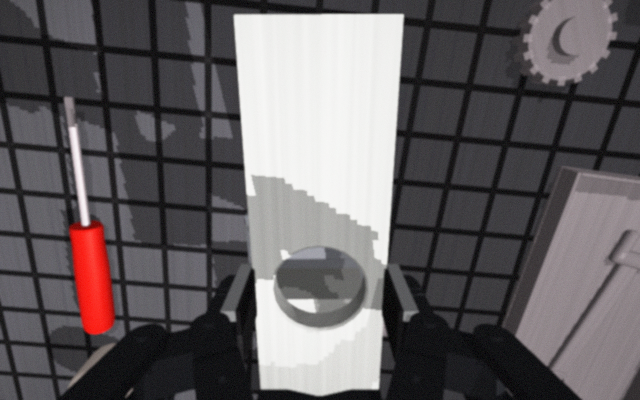

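Run:
```python
from h import *
s=load('wrist');T=np.array([.5559,.1034]);z=.137+.0123
P=np.array([ray(s,u,v,z)[:2] for u,v in [(235,15),(403,14),(379,388),(261,388)]])
print(P.round(4),'w',np.linalg.norm(P[0]-P[1]))
for a,b in[(0,3),(1,2),(1,0)]:
    d=P[a]-P[b];print(np.degrees(np.arctan2(d[1],d[0])).round(1))
H=np.array([ray(s,u,v,z)[:2] for u,v in [(275,286),(366,286),(320,247),(321,327)]]);c=(H[0]+H[1])/2,(H[2]+H[3])/2
print('hole',c,np.linalg.norm(H[0]-H[1]),np.linalg.norm(H[2]-H[3]))
e=np.radians(95.8);print('end-mid to centre',(P[0]+P[1])/2-.105*np.array([np.cos(e),np.sin(e)]),'TCP',T)
```

```text
[[0.519  0.2041]
 [0.5744 0.2097]
 [0.5905 0.0512]
 [0.5344 0.0458]] w 0.055665242678519154
95.6
95.8
5.8
hole (array([0.55727383, 0.10420097]), array([0.55741118, 0.1028884 ])) 0.03879059810558956 0.03928739145960719
end-mid to centre [0.55734197 0.10242707] TCP [0.5559 0.1034]
```

Request:
{"name": "arm_command", "arguments": {
  "motion": "0.3 0 -0.2 0 0; 0.3 0 -0.4 0 0; 0.3 0.02 -0.6 0 0; 0.3 0.04 -0.8 0 0; 0.3 0.05 -0.95 0 0; 0.3 0.05 -1 0 0; 0.3 0.05 -1 0 0.003; 0.3 0.05 -1 0 0.003"
}}

```text
time: 7.58
tool_pos: [0.5604, 0.0047, 0.1379]
eef_rot: [-2.101, -2.333, 0.0]
ft_force: [0.8, 0.4, -2.4]
gripper_width: 0.0542
finger_force: 64.6
```

Request:
{"name": "arm_command", "arguments": {
  "motion": "0.3 0 -0.09 -0.1 0; 0.3 0 -0.09 -0.2 0; 0.3 0 -0.09 -0.3 0; 0.3 0 -0.09 -0.4 0; 0.3 0 -0.09 -0.4 0; 0.3 0 -0.09 -0.4 0"
}}

```text
time: 8.08
tool_pos: [0.5602, -0.005, 0.097]
eef_rot: [-2.101, -2.332, 0.002]
ft_force: [0.5, 0.5, -1.8]
gripper_width: 0.0541
finger_force: 64.5
```

Bar underside is now about 97 mm up, clear of the cheeks. I'll check with the socket seen through the hole, numerically, before lowering.

Run:
```python
from h import *
o=telemetry.get_obs();print(o['tool_pos']);x,y=o['eef_rot'][:2];print('yaw',2*np.degrees(np.arctan2(y,x))%180-90)
```

```text
[ 0.56015687 -0.00497145  0.09698849]
yaw 5.957624469559448
```

Request:
{"name": "arm_command", "arguments": {
  "motion": "0.3 0 0 -0.03 0; 0.3 0 0 -0.06 0; 0.3 0 0 -0.09 0; 0.3 0 0 -0.12 0; 0.3 0 0 -0.15 0; 0.3 0 0 -0.18 0; 0.3 0 0 -0.21 0; 0.3 0 0 -0.22 0; 0.3 0 0 -0.22 0"
}}

```text
time: 8.83
tool_pos: [0.5609, -0.0054, 0.0759]
eef_rot: [-2.103, -2.333, 0.001]
ft_force: [-0.1, 0.1, -2.3]
gripper_width: 0.0539
finger_force: 64.6
```

Request:
{"name": "arm_command", "arguments": {
  "motion": "0.3 0 0 -0.01 0; 0.3 0 0 -0.02 0; 0.3 0 0 -0.02 0; 1 0 0 -0.02 0; 1 0 0 -0.02 0; 1 0 0 -0.02 0; 1 0 0 -0.02 0; 1 0 0 -0.02 0; 1 0 0 -0.02 0"
}}

```text
time: 9.58
tool_pos: [0.5612, -0.0054, 0.0743]
eef_rot: [2.103, 2.333, 0.0]
ft_force: [-0.9, 0.1, -0.7]
gripper_width: 0.0853
finger_force: 0.0
```

Request:
{"name": "arm_command", "arguments": {
  "motion": "1 0 0 0.1 0; 1 0 0 0.3 0; 1 0 0 0.6 0; 1 0 0 1 0; 1 0 -0.3 1 0; 1 0 -0.7 1 0; 1 0 -1 1 0; 1 0 -1 1 0"
}}

```text
time: 10.25
tool_pos: [0.5619, -0.1104, 0.1756]
eef_rot: [2.107, 2.325, -0.001]
ft_force: [0.4, 0.1, 0.2]
gripper_width: 0.0856
finger_force: 0.0
```

Run:
```python
from h import *
s=snap('wrist','w4.png');o=telemetry.get_obs();print(o['time'],o['tool_pos'],o['eef_rot'],o['joints'])
t=snap('top')
f=t['frame'][145:255,235:485]; cv2.imwrite('pics/top2.png',cv2.resize(f,None,fx=3.2,fy=3.2))
```

```text
10.3 [ 0.56143562 -0.10796491  0.1751893 ] [2.10740798e+00 2.32805216e+00 6.09089436e-04] [-3.18967307e-01  4.07021493e-01 -2.22541591e-01  9.39823072e-01
 -1.99980272e-04  1.15241983e+00]
```

View pics/w4.png

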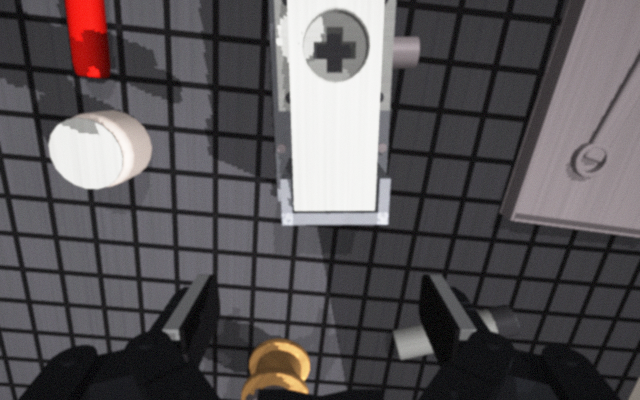

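The bar lies between the cheeks of the near post, with clear margins, and the plus socket shows through its hole at (334,49). Next is the stem; the spool is at (280,355).

Request:
{"name": "arm_command", "arguments": {
  "motion": "1 0 -0.35 0.3 0; 1 0 -0.7 0.7 0; 1 -0.1 -1 0.7 0; 1 -0.1 -1 0.7 0"
}}

```text
time: 10.68
tool_pos: [0.5522, -0.2103, 0.2481]
eef_rot: [2.103, 2.324, -0.001]
ft_force: [0.5, -1.0, 0.1]
gripper_width: 0.0854
finger_force: 0.0
```

Request:
{"name": "arm_command", "arguments": {
  "motion": "1 0 -0.35 0 0; 1 0 -0.7 0 0; 1 0 -1 0 0; 1 0 -1 0 0; 1 0 -1 0 0"
}}

```text
time: 11.1
tool_pos: [0.551, -0.3052, 0.2436]
eef_rot: [-2.104, -2.331, -0.001]
ft_force: [-0.1, -0.3, -0.0]
gripper_width: 0.0854
finger_force: 0.0
```

Run:
```python
from h import *
s=snap('wrist','w5.png');o=telemetry.get_obs();print(o['time'],o['tool_pos'],o['eef_rot'],o['joints'])
```

```text
11.15 [ 0.55106727 -0.30409973  0.24369444] [-2.10176044e+00 -2.33252196e+00 -8.90676163e-04] [-6.21830149e-01  4.70582347e-01  5.82053169e-02  1.16018314e+00
  7.68524717e-04  8.44978644e-01]
```

View pics/w5.png

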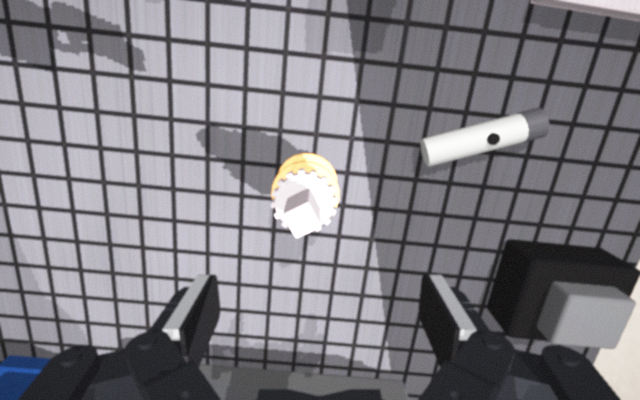

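Run:
```python
from h import *
s=load('wrist');c=s['frame'][150:245,262:348];cv2.imwrite('pics/c5.png',cv2.resize(c,None,fx=6,fy=6,interpolation=cv2.INTER_CUBIC))
```

```text
(no output)
```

View pics/c5.png

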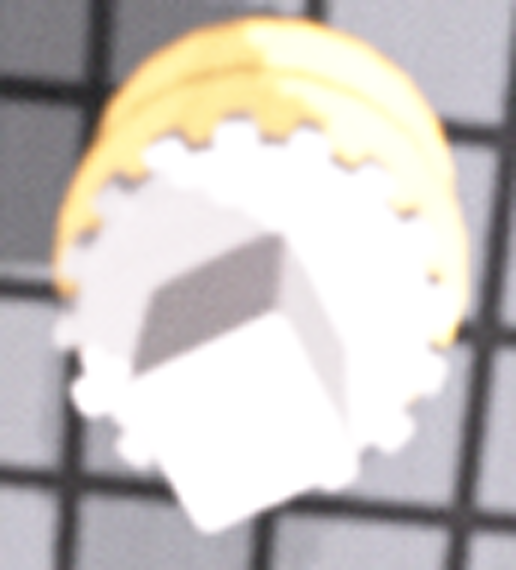

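The crop shows the head's top face with corners (133,375), (278,316), (353,473) and (208,533), turned about 22° relative to the gripper, and the toothed collar below it.

Run:
```python
from h import *
s=load('wrist');g=lambda u,v,z: ray(s,262+(u+.5)/6-.5,150+(v+.5)/6-.5,z)[:2]
P=np.array([g(*p,.12) for p in [(133,375),(278,316),(353,473),(208,533)]])
print(P.round(4),P.mean(0))
for a,b in[(1,0),(2,3),(0,3),(1,2)]:
    d=P[a]-P[b];print(np.degrees(np.arctan2(d[1],d[0])).round(1),np.linalg.norm(d).round(4))
print('collar',g(250,305,.074))
print('bases',g(133,375,.12),g(278,235,.074))
print('yaw now',2*np.degrees(np.arctan2(2.3325,2.10176))-90)
```

```text
[[ 0.5239 -0.3224]
 [ 0.5425 -0.3121]
 [ 0.5547 -0.3336]
 [ 0.5358 -0.3445]] [ 0.53919739 -0.32816342]
29.0 0.0213
30.0 0.0219
118.3 0.0251
119.8 0.0247
collar [ 0.53798893 -0.32616189]
bases [ 0.5238543  -0.32243793] [ 0.54128278 -0.31442748]
yaw now 5.957483374937183
```

Request:
{"name": "arm_command", "arguments": {
  "motion": "1 -0.04 -0.08 -0.2 0.07; 1 -0.08 -0.16 -0.4 0.14; 1 -0.12 -0.24 -0.7 0.21; 1 -0.12 -0.24 -0.7 0.26; 1 -0.12 -0.24 -0.7 0.26; 1 -0.12 -0.24 -0.7 0.26"
}}

```text
time: 11.65
tool_pos: [0.5397, -0.3276, 0.1745]
eef_rot: [-1.586, -2.711, -0.001]
ft_force: [0.2, -0.1, 0.4]
gripper_width: 0.0854
finger_force: 0.0
```

Run:
```python
from h import *
o=telemetry.get_obs();print(o['tool_pos']);x,y=o['eef_rot'][:2];print('yaw',2*np.degrees(np.arctan2(y,x))%180-90)
s=snap('wrist','w6.png');print(proj(s,np.array([.539,-.3275,.12])))
```

```text
[ 0.53965212 -0.32757715  0.17451058]
yaw 29.337151683775403
[319.1089609  228.31199727]
```

View pics/w6.png

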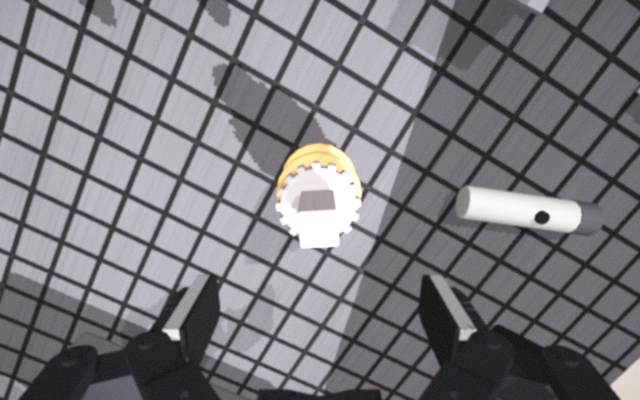

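The head's top face, at about (319,228), matches the projected point and is square to the gripper. I'll descend and grip.

Request:
{"name": "arm_command", "arguments": {
  "motion": "1 0 0 -0.2 0; 1 0 0 -0.4 0; 1 0 0 -0.6 0; 1 0 0 -0.75 0; 1 0 0 -0.85 0; 1 0 0 -0.92 0; 1 0 0 -0.92 0"
}}

```text
time: 12.28
tool_pos: [0.5391, -0.3287, 0.0817]
eef_rot: [-1.586, -2.711, -0.0]
ft_force: [-0.2, 1.0, 0.6]
gripper_width: 0.0853
finger_force: 0.0
```

Request:
{"name": "arm_command", "arguments": {
  "motion": "0.6 0 0 0 0; 0.4 0 0 0 0; 0 0 0 0 0; 0 0 0 0 0; 0 0 0 0 0; 0 0 0 0 0; 0 0 0 0 0; 0 0 0 0 0; 0 0 0 0 0; 0 0 0 0 0; 0 0 0 0 0; 0 0 0 0 0"
}}

```text
time: 13.28
tool_pos: [0.5397, -0.3298, 0.083]
eef_rot: [1.586, 2.71, -0.0]
ft_force: [-0.6, 0.2, 5.5]
gripper_width: 0.0231
finger_force: 58.7
```

Request:
{"name": "arm_command", "arguments": {
  "motion": "0 0 0 0.05 0; 0 0 0 0.1 0; 0 0 0 0.2 0; 0 0 0 0.3 0; 0 0 0 0.4 0; 0 0 0 0.5 0; 0 0 0 0.6 0; 0 0 0 0.7 0; 0 0 0 0.8 0; 0 0 0 0.9 0; 0 0 0 1 0; 0 0 0 1 0"
}}

```text
time: 14.28
tool_pos: [0.5403, -0.3302, 0.185]
eef_rot: [1.585, 2.708, -0.001]
ft_force: [0.8, 0.4, -1.4]
gripper_width: 0.0237
finger_force: 58.4
```

Request:
{"name": "arm_command", "arguments": {
  "motion": "0 0 0.1 0.2 0; 0 0 0.2 0.3 -0.04; 0 0 0.4 0.35 -0.08; 0 0.05 0.6 0.35 -0.12; 0 0.1 0.8 0.35 -0.16; 0 0.1 1 0.35 -0.2; 0 0.1 1 0.35 -0.24; 0 0.1 1 0.35 -0.26; 0 0.1 1 0.35 -0.26"
}}

```text
time: 15.03
tool_pos: [0.5491, -0.2288, 0.217]
eef_rot: [-2.103, -2.334, 0.0]
ft_force: [-0.2, 0.9, -2.2]
gripper_width: 0.0234
finger_force: 58.7
```

Run:
```python
from h import *
o=telemetry.get_obs();print(o['time'],o['tool_pos'],o['gripper_width'],o['ft_force'],o['ft_torque']);x,y=o['eef_rot'][:2];print('yaw',2*np.degrees(np.arctan2(y,x))%180-90)
s=snap('wrist','w7.png');T=o['tool_pos'];g=cv2.cvtColor(s['frame'],cv2.COLOR_BGR2GRAY)
for h in (.12,.074,.0): print(h,proj(s,T+[0,0,h-.082]).round(1))
t=snap('top');hsv=cv2.cvtColor(t['frame'],cv2.COLOR_BGR2HSV)
m=cv2.inRange(hsv,(10,80,120),(30,255,255));m[:, :430]=0;m[:,500:]=0
n,l,st,ce=cv2.connectedComponentsWithStats(m)
for i in range(1,n):
    if st[i,4]>20: print('spool',st[i],ce[i],ray(t,*ce[i],.04))
p=proj(s,T+[0,0,.074-.082]).astype(int); print(p); c=g[max(0,p[1]-90):p[1]+90:8,p[0]-100:p[0]+100:8];print(c)
```

```text
15.0333 [ 0.5490879  -0.22876     0.21704732] 0.023391756143963178 [-0.16419379  0.93321077 -2.22547428] [-0.05962903  0.0029662   0.02262921]
yaw 5.963149142482791
0.12 [320.  328.5]
0.074 [319.7 266. ]
0.0 [319.5 213. ]
spool [448 183  14  18 147] [454.04761905 192.02721088] [ 0.52509576 -0.30223644  0.04      ]
[319 265]
[[165 161 158 160 160 163 159  73 161 155 143 116  66  57  57  66  90  73
   98  97  99  48 102 101  98]
 [164 166 155 160 159 161 157  66 159 163 162 164 112 161 161 165 131 101
  101  95  83  33  46  34  35]
 [162 164 144 163 162 161 162  54 162 165 163 161 138 162 159 165  93 110
  103  97  99  51 100 100  97]
 [ 55  72  90 127 153 162 162  63 158 159 146 158 141 142 160 143  63 135
  105  98  97  79 103 100  93]
 [158 164 133 164 163 151 138  61  80 147 126 129 254 233 136 254 182 155
   96  98  98  91  98  92  96]
 [155 163 126  99 100  99  98 117 129 215 226 253 254 253 253 253 179 110
  162  37  36  36  55  73  86]
 [153 163  79 104 101 103 100 212 211 220 217 253 254 254 254 254 254 255
  253  98  48  98 104 101  74]
 [ 86 124  60  99  99 100 115 216 215 2
[... 941 characters left out ...]
34 224 221 213 217 217 218 217 217  32
  150 104  35  59  95  91  99]
 [159 159  63 135  33  33  29  48  59 223 219 222 219 253 218 217 212  54
   42  33  29  34  33  50  41]
 [111 136  69  27  31  44  37  33  43 220 221 220 222 244 248 213 215  35
   31  31  48  32  33  92  95]
 [ 27  35  31  30  36  31  32  32  40 216 214 217 220 218 220 213 193  38
   30  25  31  34  33  28  27]
 [ 29  32  25  30  33  35  34  35  35 215 213 217 215 214 218 206 177  34
   30  24  30  33  35  34  38]
 [ 29  34  32  22  32  32  31  33  74 254 253 253 250 243 209 179 175  33
   32  27  33  31  29  29  31]
 [ 47  45  31  29  32  31  31  34 183 132 151 144 140 152 160 150 148  81
   34  26  32  30  28  28  50]]
```

Run:
```python
from h import *
s=load('wrist');g=cv2.cvtColor(s['frame'],cv2.COLOR_BGR2GRAY).astype(int)
T=np.array([.5491,-.2288]);zf=.217-.083;a=np.radians(95.9);X=np.array([np.cos(a),np.sin(a)]);Y=np.array([np.cos(a-np.pi/2),np.sin(a-np.pi/2)])
rel=lambda u,v,z:((lambda d:(round(d@X*1000,1),round(d@Y*1000,1)))(ray(s,u,v,z+zf)[:2]-T))
pr=np.median(g[:,300:330],axis=1); print('edge rows',[(r,int(pr[r])) for r in range(234,252,2)],[(r,int(pr[r])) for r in range(284,302,2)])
r=284+np.argmax(np.diff(pr[284:302]))+.5;print('front top',r,rel(315,r,.12))
r2=230+np.argmin(np.diff(pr[230:256]))+.5;print('front base',r2,rel(315,r2,.074))
for row in (315,325,335):
    q=g[row]; print(row,[ (u,int(q[u])) for u in range(276,296,2)],[(u,int(q[u])) for u in range(336,356,2)])
# collar: teeth silhouette vs. background, rows above head
m=(g>200).astype(np.uint8);m[:185]=0;m[285:]=0;m[:,:230]=0;m[:,410:]=0
k=max(cv2.findContours(m,cv2.RETR_EXTERNAL,cv2.CHAIN_APPROX_NONE)[0],key=cv2.contourArea)
x,y,w,h=cv2.boundingRect(k);print(x,y,w,h)
P=np.array([rel(*p[0],.074) for p in k]);H=cv2.convexHull(P.astype(np.float32))[:,0];H=H[H[:,0]>-2]
A=np.c_[2*H,np.ones(len(H))];c=np.linalg.lstsq(A,(H**2).sum(1),rcond=None)[0];print('collar c',c[:2],'r',np.sqrt(c[2]+c[:2]@c[:2]))
```

```text
edge rows [(234, 217), (236, 216), (238, 215), (240, 198), (242, 150), (244, 143), (246, 143), (248, 142), (250, 142)] [(284, 143), (286, 143), (288, 142), (290, 142), (292, 147), (294, 183), (296, 211), (298, 217), (300, 217)]
front top 293.5 (np.float64(13.9), np.float64(-1.8))
front base 240.5 (np.float64(13.0), np.float64(-2.3))
315 [(276, 36), (278, 69), (280, 85), (282, 53), (284, 55), (286, 135), (288, 205), (290, 221), (292, 221), (294, 225)] [(336, 213), (338, 217), (340, 220), (342, 217), (344, 214), (346, 213), (348, 209), (350, 177), (352, 97), (354, 46)]
325 [(276, 31), (278, 38), (280, 31), (282, 39), (284, 47), (286, 96), (288, 188), (290, 216), (292, 218), (294, 218)] [(336, 221), (338, 217), (340, 214), (342, 213), (344, 212), (346, 206), (348, 181), (350, 150), (352, 68), (354, 37)]
335 [(276, 34), (278, 31), (280, 21), (282, 38), (284, 47), (286, 73), (288, 176), (290, 212), (292, 219), (294, 214)] [(336, 220), (338, 215), (340, 188), (342, 175), (344, 174), (346, 175), (348, 172), (350, 147), (352, 64), (354, 34)]
257 202 126 69
collar c [1.88859287 0.01015894] r 30.2622033505328
```

Request:
{"name": "arm_command", "arguments": {
  "motion": "0 0 0.1 0 0; 0 0.05 0.3 0 0; 0 0.1 0.5 0 0; 0 0.13 0.7 0 0; 0 0.13 0.9 0 0; 0 0.13 1 0 0"
}}

```text
time: 15.63
tool_pos: [0.5619, -0.1269, 0.2171]
eef_rot: [-2.1, -2.335, -0.001]
ft_force: [-0.6, 0.1, -2.3]
gripper_width: 0.0232
finger_force: 58.7
```

Request:
{"name": "arm_command", "arguments": {
  "motion": "0 0 0.2 0 0; 0 0 0.4 0 0; 0 0 0.6 0 0; 0 0 0.8 0 0; 0 0 0.9 0 0; 0 0 1 0 0; 0 0 1 0 0"
}}

```text
time: 16.22
tool_pos: [0.5621, -0.0281, 0.2173]
eef_rot: [-2.101, -2.335, -0.0]
ft_force: [0.2, 0.1, -1.7]
gripper_width: 0.0233
finger_force: 58.7
```

Request:
{"name": "arm_command", "arguments": {
  "motion": "0 0 0.1 0 0; 0 0 0.2 0 0; 0 0 0.22 0 0; 0 0 0.22 0 0; 0 0 0.22 0 0; 0 0 0.22 0 0"
}}

```text
time: 16.72
tool_pos: [0.5622, -0.0078, 0.2173]
eef_rot: [2.104, 2.333, -0.0]
ft_force: [-0.8, -1.0, -0.9]
gripper_width: 0.0233
finger_force: 58.7
```

Run:
```python
from h import *
o=telemetry.get_obs();print(o['time'],o['tool_pos'],o['gripper_width'],o['ft_force']);x,y=o['eef_rot'][:2];print('yaw',2*np.degrees(np.arctan2(y,x))%180-90)
# seated bar check from stored image w4
f=cv2.imread('pics/w4.png');g=cv2.cvtColor(f,cv2.COLOR_BGR2GRAY)
d=(g[0:90,295:375]<75).astype(np.uint8);n,l,st,ce=cv2.connectedComponentsWithStats(d)
print([(st[i].tolist(),(ce[i]+[295,0]).round(1).tolist()) for i in range(1,n) if st[i,4]>30])
s=load('top') # K from wrist same size
w=load('wrist');np.set_printoptions(precision=4)
```

```text
16.7167 [ 0.56223592 -0.0077727   0.21727025] 0.02330047012702766 [-0.8303699  -1.00594602 -0.86578944]
yaw 5.9135218185036535
[([20, 29, 40, 43, 932], [334.6, 50.1])]
```

Request:
{"name": "arm_command", "arguments": {
  "motion": "0 0 0.005 -0.1 0; 0 0 0.005 -0.2 0; 0 0 0.005 -0.3 0; 0 0 0.005 -0.4 0; 0 0 0.005 -0.5 0; 0 0 0.005 -0.6 0; 0 0 0.005 -0.7 0; 0 0 0.005 -0.7 0; 0 0 0.005 -0.7 0"
}}

```text
time: 17.47
tool_pos: [0.5616, -0.0068, 0.1464]
eef_rot: [-2.102, -2.332, 0.001]
ft_force: [-0.1, 0.2, -1.5]
gripper_width: 0.0234
finger_force: 58.7
```

Request:
{"name": "arm_command", "arguments": {
  "motion": "0 0 0 -0.03 0; 0 0 0 -0.06 0; 0 0 0 -0.09 0; 0 0 0 -0.12 0; 0 0 0 -0.14 0; 0 0 0 -0.14 0"
}}

```text
time: 17.97
tool_pos: [0.5618, -0.0068, 0.1328]
eef_rot: [-2.103, -2.333, 0.001]
ft_force: [0.0, -0.1, -1.2]
gripper_width: 0.0235
finger_force: 58.7
```

Request:
{"name": "arm_command", "arguments": {
  "motion": "0 0 0 -0.02 0; 0 0 0 -0.04 0; 0 0 0 -0.06 0; 0 0 0 -0.08 0; 0 0 0 -0.1 0; 0 0 0 -0.12 0; 0 0 0 -0.12 0"
}}

```text
time: 18.55
tool_pos: [0.5618, -0.0069, 0.1207]
eef_rot: [-2.103, -2.333, 0.001]
ft_force: [0.1, -0.2, -2.0]
gripper_width: 0.0233
finger_force: 58.7
```

Request:
{"name": "arm_command", "arguments": {
  "motion": "0 0 0 -0.02 0; 0 0 0 -0.04 0; 0 0 0 -0.06 0; 0 0 0 -0.08 0; 0 0 0 -0.1 0; 0 0 0 -0.12 0; 0 0 0 -0.12 0; 0 0 0 -0.12 0"
}}

```text
time: 19.22
tool_pos: [0.5625, -0.0069, 0.1098]
eef_rot: [2.103, 2.333, 0.001]
ft_force: [-2.0, -0.0, 5.9]
gripper_width: 0.0237
finger_force: 59.6
```

Request:
{"name": "arm_command", "arguments": {
  "motion": "0 0 0 -0.01 0; 0 0 0 -0.02 0; 0 0 0 -0.03 0; 0 0 0 -0.03 0; 0 0 0 -0.03 0"
}}

```text
time: 19.63
tool_pos: [0.5626, -0.0069, 0.108]
eef_rot: [2.102, 2.333, 0.001]
ft_force: [-3.3, 0.9, 12.6]
gripper_width: 0.0236
finger_force: 60.7
```

Request:
{"name": "arm_command", "arguments": {
  "motion": "0 0 0 -0.01 0; 0 0 0 -0.02 0; 0 0 0 -0.02 0; 0 0 0 -0.02 0"
}}

```text
time: 19.97
tool_pos: [0.5626, -0.0069, 0.108]
eef_rot: [2.102, 2.332, 0.002]
ft_force: [-10.1, 1.4, 28.9]
gripper_width: 0.0235
finger_force: 62.4
```

Request:
{"name": "arm_command", "arguments": {
  "motion": "0 -0.005 0 0.005 0; 0 -0.005 0 0.005 0; 0 -0.005 0 0.005 0; 0 -0.005 0 0.005 0"
}}

```text
time: 20.3
tool_pos: [0.5626, -0.0069, 0.108]
eef_rot: [2.101, 2.332, 0.003]
ft_force: [-6.5, 0.8, 24.7]
gripper_width: 0.0232
finger_force: 61.9
```

Run:
```python
from h import *
s=snap('wrist','w8.png');o=telemetry.get_obs();print(o['time'],o['tool_pos'],o['ft_force'],o['finger_force'])
g=cv2.cvtColor(s['frame'],cv2.COLOR_BGR2GRAY).astype(int)
for n in('w7','w8'):
    g=cv2.imread('pics/%s.png'%n,0).astype(int);pr=np.median(g[:,300:330],axis=1)
    print(n,'top edge',284+np.abs(np.diff(pr[284:302])).argmax(),'base edge',230+np.abs(np.diff(pr[230:256])).argmax(),np.abs(np.diff(pr[284:302])).max(),np.abs(np.diff(pr[230:256])).max())
# bar edges at far end, tops
f=cv2.imread('pics/w8.png');g=cv2.cvtColor(f,cv2.COLOR_BGR2GRAY)
for row in (20,60,100,140):
    q=g[row].astype(int);b=np.where(q>200)[0];b=b[(b>180)&(b<460)]
    if len(b): print(row,b.min(),b.max(),[ray(s,u,row,.087)[:2].round(4).tolist() for u in(b.min(),b.max())])
```

```text
20.35 [ 0.56257435 -0.00688453  0.10800133] [-6.3106862   0.34392141 23.8604921 ] 61.88743829727173
w7 top edge 293 base edge 240 20.5 26.0
w8 top edge 293 base edge 240 16.5 22.0
60 251 362 [[0.5235, 0.0823], [0.5712, 0.0873]]
100 254 367 [[0.5255, 0.0659], [0.5757, 0.0711]]
140 256 371 [[0.5272, 0.0482], [0.5802, 0.0537]]
```

The stem is at the hard stop: TCP z is 0.108, so the foot is at 25 mm, which is the home height. The grip hasn't slipped and about 24 N is pressing it home. I'm handing in.

```bash
python3 -c "
from bench import finish_job
print(finish_job())"
```

```text
the job is handed in; nothing more can be done
None
```

The aluminium bar is in both saddles, and the stem is meshed and pressed home with its collar on the bar. The head is still gripped at about 24 N, and I handed the job in at 20 s of the 72 s limit; seating was judged from height, force and the wrist camera, with only the near saddle clearly in view.

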